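# Raise a counter-top airer by one rung

### The arm

A 6-joint arm with a two-finger parallel gripper is mounted at the origin on the work surface. World frame = base frame: x ahead of the robot, y to its left, z up, the work surface at z = 0. Lengths are in m, angles in degrees, forces in N, time in s.
With the tool pointing down it reaches from about 0.25 to 0.8 m from the base axis. Payload 8.5 kg.
Tool frame: the origin (TCP) lies midway between the tips of the shut fingers; the grasp point (between the pads) lies 19 mm behind it; z points along the fingers, y is the line along which they close (so a half turn about z gives the same grasp; the last joint's range is limited). The gripper opens to 85 mm and grips with 20 to 120 N. Pads are 22 mm wide; open, the fingers measure 114 mm over their backs; the gripper's body (76 mm by 85 mm) begins 54 mm behind the grasp point. The pads swing forward as they close: fully open they stand 13 mm farther back than shut.
Start: joints at [-76.031, 13.648, -0.773, 75.585, 0, 90], TCP at [0.127, -0.509, 0.231] pointing down, gripper open.
Joint ranges: [-152.45, 152.45], [-59.26, 108.67], [-65.41, 83.53], [-104.44, 129.93], [-82.83, 76.93], [-180, 180]. Speed limits (degrees/s): [127.2, 127.2, 159.86, 180, 180, 180].

### API

Orientations are given as [roll, pitch, yaw] about the fixed x, y, z axes, in that order (R = Rz(yaw) Ry(pitch) Rx(roll)).
In Python, from rig import robot, get_image, nets gives the robot as it stands.
- The arm moves only by the tool arm_command, never from a script. Its argument "targets" is a list of rows, each a list of 5 numbers: the shift along the tool's x, y, z in units of 40 mm (1.0 is 40 mm), then the turn about the tool's z in units of 6 degrees (1.0 is 6 degrees), then the closure, from 0 (fully open) to 1 (shut). A call has 1 to 8 rows; each row shifts and turns the commanded pose from where the row before left it, along the tool's axes as they then stand; what a row does not reach is not made up. A row lasts 1/12 s, in which the tool goes at most 41.7 mm and 7.16 degrees, less where a joint would pass 70% of its speed; a pose out of reach is approached as far as the arm can. A call is refused whole if a number of a shift passes 1 or a number of a turn 1, either way. A call with a gripper value outside its range is refused whole. The fingers move at their own pace and stop on an object; "squeeze" is the grip in N (left out, the last holds). Time passes only in rows, so rows that do not move let the fingers close. It gives the time, the measured TCP pose, the force, the opening and the grip force at its end, in the units of the state.
- robot.state(): the state, without advancing time (a new reading comes with each control period).
- get_image(name): name is "scene" or "side" or "wrist"; returns a dict with "img" (384x512x3 uint8, red, green, blue), "mtx" (3x3 intrinsics, pixels), "R" (3x3) and "t" (3): a world point X has camera coordinates R X + t. Camera axes: x right, y down, z forward; pixel columns grow to the right and rows downward; lengths in m; the calibration is good to about 2 mm. A picture is of the moment at which its call begins. There is no depth.
- robot.hand_in(): hands the job in; it is judged then, once.
Trained networks look in a picture, given as the dict that the camera call returned (one of the last four; its "shot" number tells which), for a name from the list of things; names that differ only in an ending like _2 or _b are one class to them, and where a whole thing is asked for, a point or a joint stands for the part that bears it (a point fixed in the world has none). Each returns a list of dicts, best first, with "confidence" (0 to 1); they miss things now and then, are a little off and sometimes report something else, mostly with a low value. They report only what shows in the picture. A call takes as long as a camera call.
- nets.masks_of(query, picture): "mask" (384x512 bool, what is visible of it) and "at" ([column, row] in pixels, amid what is visible of it).
- nets.mark_of(query, picture): "at" ([column, row] in pixels: a listed point, or the origin of a listed thing).
The state is a dict: "clock": time; "joint_pos": joint angles; "joint_velocities": joint speeds; "tau": joint torques, N m; "position": TCP position; "tool_rot": TCP orientation; "force": force on the tool from outside, world axes, zero at the start; "ft_torque": the same for the moment, N m; "finger_gap": opening from 0.0 (shut) to 1.0 (fully open); "grip_force": force on a finger pad.
Only numpy, scipy, OpenCV 4.12 (cv2) and the standard library are available. Lean on these libraries where they do the work, as an engineer would, in place of code of your own. Each camera call takes 0.05 s, during which the arm holds its last target. There are 200 camera calls.

### The job

Raise the sliding section of the drying rack until its rung hooks have dropped out above the middle rung, then lower it gently in your grip, without letting it fall, so that it hangs on the middle rung. Before you leave it, press down on its wooden top bar with about a kilogram's weight (10 N, at most 18 N) to prove that the hooks hold, then let go and leave it hanging there upright; do not wrench or jam it, and leave the other things on the table where they are.

Things in the scene. Friction and masses are not known exactly. Their poses are not given: they have to be found in the camera images.
- stand: Fixed frame of the drying rack: white sled feet 210 mm long, two upright aluminium channels (tops at 202 mm, 230 mm apart along its y) open towards each other, and three 10 mm round steel rungs. It cannot move. Origin: on the table midway between the channels; z up, y along the rungs, x across the rack; the rungs lie 23 mm on the +x side (away from the robot) of the channels' plane.
- section: Sliding section, 0.6 to 0.85 kg, guided upright by its white stiles in the channels with 1.5 mm play, so its top may lean some mm. Origin: centre of the wooden top bar, 20 mm square, 262 mm long along y; hold it there by its long sides from above, 40 mm are free below its centre. Axes as the stand's. Hung on a rung, its bar's centre is 165 mm above the rung's.
- hooks (a point): Midway between the section's two orange gravity rung hooks (140 mm apart along y), on their pivots' line, 156 mm under the bar; noses to +x, heavy dark tails to -x. Raised 40 to 56 mm above its start, the middle rung begins to tip the noses down (1 to 4 N more lift); 32 mm above hanging height (at most 105 mm above start) they have swung out again by their weight; at 116 mm they meet the top rung.
- low_rung (a point): Middle of the low rung, 57 mm above the table. At the start the section hangs here, its bar's centre 222 mm above the table.
- middle_rung (a point): Nominal middle of the middle rung, 122 mm above the table. The real rung is clamped by hand in slotted grey sockets, up to 8 mm higher or lower: find it by feel. Hung here, the bar's centre is 279 to 295 mm above the table. The rubber-lined hooks cannot tip up: lowered, they stop on the rung; 20 N moves the bar under 1 mm. Land at 10 mm/s or so: at 25 mm/s they strike with some 35 N.
- top_rung (a point): Middle of the top rung, 190 mm above the table: not to be used.
- spray: Stain-remover spray bottle, white with red head, 183 mm tall, beside the rack; a bystander. Origin: centre of its underside.
- scoop: Blue measuring cup, 72 mm wide, 60 mm tall, beside the rack; a bystander. Origin: centre of its underside.
- peg_tub: Yellow tub of clothes pegs, 100 x 130 x 50 mm, beyond the rack; a bystander. Origin: centre of its underside.
- detergent: Blue detergent bottle, 92 mm wide, 230 mm tall; a bystander. Origin: centre of its underside.
- softener: Pink softener bottle, 80 mm wide, 210 mm tall; a bystander. Origin: centre of its underside.
- soap_box: Orange soap carton, 60 x 125 x 190 mm; a bystander. Origin: centre of its underside.
- lint_brush: Red brush, 200 mm long, lying; a bystander.

How it is judged (in metres and radians):
On the way, in this order (a step that is already met when the one before it is completed fails the run):
1. the section is raised past the middle rung, its top bar more than 83 mm above where it started (z of section in the frame of stand above 0.305 m), for 0.1 s.
2. on the middle rung (bar 275 to 299 mm above the table) section and stand bear on each other with more than 12 N, the section's own 6 to 8 N included, for 0.2 s (z of section in the frame of stand between 0.275 and 0.299 m and contact force between section and stand above 12 N and linear speed of section below 0.03 m/s), for 0.2 s.
At the end, for the whole second after the job is handed in: The section hangs on the middle rung: its top bar's centre is 275 to 299 mm above the table, within 0.06 rad of upright, at rest, bearing on the stand with more than 3 N, and let go (z of section in the frame of stand between 0.275 and 0.299 m and angle between section's own z axis and vertical below 0.06 rad and linear speed of section below 0.02 m/s and contact force between section and stand above 3 N and contact force between the fingers and section below 0.2 N); the robot touches nothing.
It fails at once if section and stand bear on each other with more than 27 N at rest once it is raised (pressed too hard, jammed), or are knocked together with more than 60 N at any time (dropped, rammed, wrenched) (contact force between section and stand above 60 N or (contact force between section and stand above 27 N and z of section in the frame of stand above 0.23 m and linear speed of section below 0.002 m/s)).
It fails at once if the section is let go while it hangs on no rung (bar more than 8 mm above its start and not 275 to 299 mm above the table) (contact force between the fingers and section below 0.1 N and z of section in the frame of stand above 0.23 m and not (z of section in the frame of stand between 0.275 and 0.299 m)).
It fails at once if the raised section falls: it moves faster than 0.2 m/s while no finger touches it (contact force between the fingers and section below 0.1 N and z of section in the frame of stand above 0.23 m and linear speed of section above 0.2 m/s).
It fails at once if a bystander is moved more than 30 mm (distance of any of spray, scoop, peg_tub, detergent, softener, soap_box, lint_brush from where it was at the start of the episode above 0.03 m).
It also fails if it takes over 54 s, if anything falls off the work surface, if the arm or the gripper's body presses on something with over 40 N, if the wrist force passes 120 N, or if a joint passes its speed limit or range.

## Working session

There is one attempt and no reset: what is moved stays moved. The work goes in short steps, Python scripts to look and compute and a tool call to move; the robot and the scene stay as the last step left them, time stands still between calls to the robot, and variables do not carry over. Pictures are saved under pics/ and viewed, at most 10 in all, crops included, and the job is handed in when it is done.

Besides the shell and the picture viewer there is one more tool, called after "Call:" by a JSON object that holds its "fn" and its "kwargs". arm_command: Moves the arm, as the interface text tells. Its arguments: {"type":"object","properties":{"targets":{"type":"array"},"squeeze":{"type":"number"}},"required":["targets"]}

```bash
ls; mkdir -p pics; cat > h.py <<'E'
import numpy as np, cv2
from rig import robot, get_image, nets
def ray(p,uv):
    d=np.linalg.inv(p["mtx"])@np.array([uv[0],uv[1],1.0]); R=np.array(p["R"]); return -R.T@np.array(p["t"]), R.T@d
def at_z(p,uv,z):
    c,d=ray(p,uv); return c+d*(z-c[2])/d[2]
def tri(obs):
    A=np.zeros((3,3));b=np.zeros(3)
    for p,uv in obs:
        c,d=ray(p,uv); d=d/np.linalg.norm(d); P=np.eye(3)-np.outer(d,d); A+=P;b+=P@c
    return np.linalg.solve(A,b)
def proj(p,X):
    q=p["mtx"]@(p["R"]@np.array(X)+p["t"]); return q[:2]/q[2]
E
python3 - <<'E'
from h import *
P={n:get_image(n) for n in("scene","side")}
cv2.imwrite("pics/a.png",np.vstack([P["scene"]["img"][40:340],P["side"]["img"][40:340]])[:,:,::-1])
for q in ["section","stand","hooks","low_rung","middle_rung","top_rung","spray","scoop"]:
    o=[]
    for n,p in P.items():
        r=nets.mark_of(q,p)
        if r: o.append((p,r[0]["at"])); print(q,n,np.round(r[0]["at"],1),round(r[0]["confidence"],2))
    if len(o)==2: print("  tri",tri(o).round(4))
s=robot.state(); print({k:np.round(v,3) for k,v in s.items()})
E
```

```text
pics
section scene [238.  163.9] 0.85
section side [253.8 158.2] 0.66
  tri [ 0.5738 -0.0236  0.2527]
stand scene [239.9 196. ] 0.87
stand side [249.6 199.8] 0.66
  tri [ 0.5311 -0.0279 -0.025 ]
hooks scene [242.2 186.8] 0.97
hooks side [136.9 206.3] 0.21
  tri [-0.3216 -0.2739 -1.07  ]
low_rung scene [240.9 190.6] 0.9
low_rung side [253.3 191.3] 0.71
  tri [ 0.5513 -0.02    0.0472]
middle_rung scene [237.8 185.2] 0.9
middle_rung side [248.8 180.4] 0.56
  tri [ 0.5549 -0.0319  0.1066]
top_rung scene [235.2 179. ] 0.62
top_rung side [252.1 168.2] 0.81
  tri [ 0.599  -0.0336  0.2167]
spray scene [198.5 180.3] 0.61
scoop scene [280.  218.6] 0.64
scoop side [303.8 201.9] 0.88
  tri [0.6417 0.1421 0.0083]
{'clock': np.float64(0.9), 'joint_pos': array([-76.032,  13.645,  -0.774,  75.583,  -0.   ,  89.999]), 'joint_velocities': array([ 0.061,  0.013,  0.031,  0.042, -0.002, -0.063]), 'tau': array([-1.0000e-03, -5.3857e+01,  3.4669e+01,  3.0000e-03, -0.0000e+00,
        0.0000e+00]), 'position': array([ 0.127, -0.509,  0.231]), 'tool_rot': array([-179.998,    0.   ,   13.969]), 'force': array([ 0.695,  0.073, -0.445]), 'ft_torque': array([ 0.008,  0.033, -0.062]), 'grip_force': np.float64(0.0), 'finger_gap': np.float64(1.003)}
```

View pics/a.png

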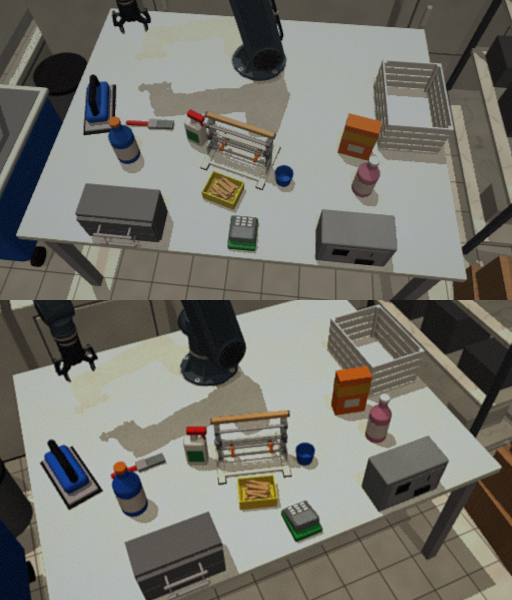

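```bash
cat >> h.py <<'E'
def bar(p,roi=None,lo=(8,70,60),hi=(22,255,255)):
    hsv=cv2.cvtColor(p["img"],cv2.COLOR_RGB2HSV); m=cv2.inRange(hsv,lo,hi)
    if roi: k=np.zeros_like(m); x0,y0,x1,y1=roi; k[y0:y1,x0:x1]=255; m&=k
    n,l,st,c=cv2.connectedComponentsWithStats(m); i=1+np.argmax(st[1:,4]); m=(l==i)
    ys,xs=np.nonzero(m); r=cv2.minAreaRect(np.c_[xs,ys].astype(np.float32)); b=cv2.boxPoints(r)
    e=sorted([(b[0]+b[1])/2,(b[1]+b[2])/2,(b[2]+b[3])/2,(b[3]+b[0])/2],key=lambda q:-np.linalg.norm(q-np.array(r[0])))[:2]
    e=sorted(e,key=lambda q:q[0]); return m,np.array(r[0]),e,r[1]
E
python3 - <<'E'
from h import *
roi={"scene":(195,145,285,185),"side":(205,145,296,168)}
im=[];O=[]
for n in roi:
    p=get_image(n); m,c,e,sz=bar(p,roi[n]); O.append((p,c,e))
    print(n,c,e,sz,m.sum()); 
    for q in [c]+e: print("  z.225",at_z(p,q,.225).round(4))
    x0,y0,x1,y1=roi[n]; g=p["img"].copy(); g[m^cv2.erode(m.astype(np.uint8),np.ones((3,3))).astype(bool)]=(0,255,0)
    im+= [cv2.resize(np.hstack([q[y0-10:y0+55,x0-15:x0+95] for q in(p["img"],g)]),None,fx=3.6,fy=3.6)]
print([tri([(o[0],w(o)) for o in O]).round(4) for w in (lambda o:o[1],lambda o:o[2][0],lambda o:o[2][1])])
cv2.imwrite("pics/b.png",np.vstack(im)[:,:,::-1])
E
```

```text
scene [239.52435303 164.45341492] [array([205.85759, 153.4352 ], dtype=float32), array([273.1911 , 175.47163], dtype=float32)] (70.84777069091797, 6.791018962860107) 464
  z.225 [ 0.5463 -0.0231  0.225 ]
  z.225 [ 0.5091 -0.1513  0.225 ]
  z.225 [0.5822 0.1008 0.225 ]
side [249.53918457 156.91821289] [array([210.8635 , 160.54407], dtype=float32), array([288.21487, 153.29236], dtype=float32)] (8.213981628417969, 77.69058227539062) 581
  z.225 [ 0.5492 -0.0251  0.225 ]
  z.225 [ 0.5119 -0.1503  0.225 ]
  z.225 [0.5869 0.1015 0.225 ]
[array([ 0.5435, -0.0234,  0.2197]), array([ 0.5114, -0.1506,  0.2262]), array([0.5849, 0.1013, 0.2255])]
```

View pics/b.png

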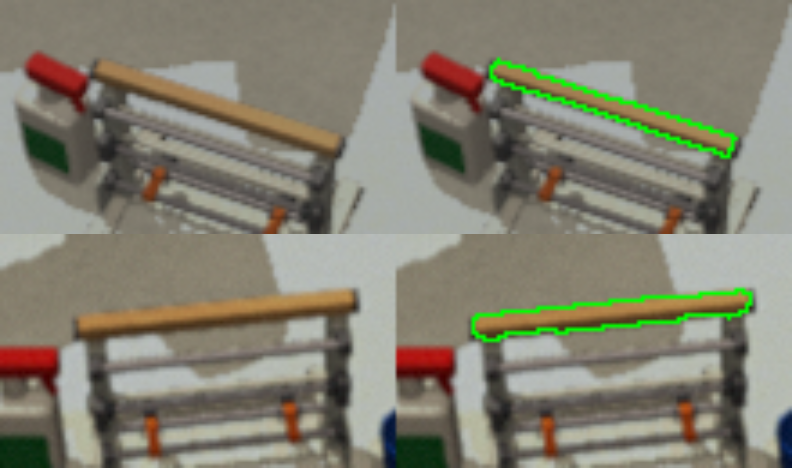

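Call:
{"fn": "arm_command", "kwargs": {"targets": [[0,0,-0.4,-1,0],[0,0,-0.4,-1,0],[0,0,-0.4,-1,0],[0,0,-0.4,-1,0],[0,0,-0.4,-1,0],[0,0,-0.4,-1,0],[0,0,-0.4,-1,0],[0,0,-0.4,-1,0]]}}

```text
clock: 1.67
position: [0.1267, -0.5093, 0.3601]
tool_rot: [180.0, 0.0, 62.3]
force: [-0.7, -0.0, 0.0]
finger_gap: 1.001
grip_force: 0.0
```

Call:
{"fn": "arm_command", "kwargs": {"targets": [[0,0,0,-1,0],[0,0,0,-0.93,0],[0.858,0.391,0,0,0],[0.858,0.391,0,0,0],[0.858,0.391,0,0,0],[0.858,0.391,0,0,0],[0.858,0.391,0,0,0],[0.858,0.391,0,0,0]]}}

```text
clock: 2.33
position: [0.2757, -0.337, 0.3595]
tool_rot: [180.0, 0.0, 73.5]
force: [0.2, -0.3, 1.3]
finger_gap: 1.006
grip_force: 0.0
```

Call:
{"fn": "arm_command", "kwargs": {"targets": [[0.858,0.391,0,0,0],[0.858,0.391,0,0,0],[0.858,0.391,0,0,0],[0.858,0.391,0,0,0],[0.858,0.391,0,0,0],[0.858,0.391,0,0,0],[0.858,0.391,0,0,0],[0.858,0.391,0,0,0]]}}

```text
clock: 3.0
position: [0.4737, -0.1089, 0.3595]
tool_rot: [180.0, -0.0, 73.6]
force: [0.9, -1.4, -0.0]
finger_gap: 1.001
grip_force: 0.0
```

Call:
{"fn": "arm_command", "kwargs": {"targets": [[0.858,0.391,0,0,0],[0.858,0.391,0,0,0],[0.858,0.391,0,0,0],[0,0,0,0,0]]}}

```text
clock: 3.33
position: [0.5503, -0.0208, 0.3577]
tool_rot: [-179.9, -0.1, 73.8]
force: [-0.5, 1.0, -0.3]
finger_gap: 1.003
grip_force: 0.0
```

```bash
python3 - <<'E'
from h import *
s=robot.state(); print({k:np.round(s[k],4) for k in("clock","position","tool_rot","force","joint_pos")})
p=get_image("wrist"); cv2.imwrite("pics/c.png",p["img"][:,:,::-1])
try:
    m,c,e,sz=bar(p); print(c,e,sz,m.sum())
    for q in [c]+e: print(at_z(p,q,.232).round(4))
except Exception as x: print(x)
print(proj(p,[.547,-.024,.232]))
E
```

```text
{'clock': np.float64(3.3333), 'position': array([ 0.5503, -0.0208,  0.3577]), 'tool_rot': array([-1.799463e+02, -8.000000e-02,  7.377640e+01]), 'force': array([-0.5378,  1.0371, -0.3489]), 'joint_pos': array([-2.213700e+00,  1.605020e+01,  2.085640e+01,  9.483900e+01,
        9.060000e-02,  1.040098e+02])}
[259.2722168  168.38014221] [array([257.04965 ,  42.804436], dtype=float32), array([261.4948 , 293.95584], dtype=float32)] (251.1907501220703, 27.76556396484375) 5153
[ 0.5518 -0.0058  0.232 ]
[0.5811 0.1006 0.232 ]
[ 0.5125 -0.1483  0.232 ]
[259.83089507 186.64461543]
```

View pics/c.png

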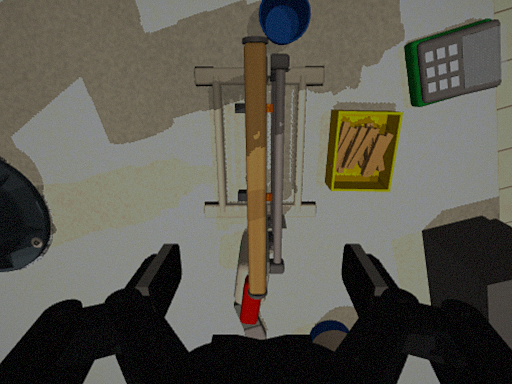

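```bash
python3 - <<'E'
from h import *
s=robot.state(); print({k:np.round(s[k],4) for k in("clock","position","tool_rot","force")})
p=get_image("wrist"); m,c,e,sz=bar(p)
L=[];Rr=[]
for r in range(55,280,5):
    x=np.nonzero(m[r])[0]
    if len(x)>10: L.append(at_z(p,(x.min()-.0,r),.232)); Rr.append(at_z(p,(x.max()+1,r),.232))
for a in(L,Rr):
    a=np.array(a); k=np.polyfit(a[:,1],a[:,0],1); a2=np.abs(a[:,0]-np.polyval(k,a[:,1])); k=np.polyfit(a[a2<.003,1],a[a2<.003,0],1)
    print("ang",90-np.degrees(np.arctan(k[0])),"x at y=-.024",np.polyval(k,-.024))
for q in e: print(at_z(p,q,.232).round(4))
print(-np.array(p["R"]).T@p["t"], np.array(p["R"]).round(3))
for q in ["scoop","spray"]:
    for d in nets.masks_of(q,p)[:1]: print(q,d["confidence"],at_z(p,d["at"],.06).round(3),at_z(p,d["at"],.18).round(3))
E
```

```text
{'clock': np.float64(3.3833), 'position': array([ 0.5486, -0.0227,  0.358 ]), 'tool_rot': array([-1.799114e+02, -3.100000e-03,  7.377240e+01]), 'force': array([-0.8942, -0.8157, -0.2646])}
ang 73.9280606486654 x at y=-.024 0.5331763741633493
ang 74.00357943155076 x at y=-.024 0.553625075449991
[0.5808 0.1013 0.232 ]
[ 0.5126 -0.1483  0.232 ]
[0.57078511 0.0561795  0.50018651] [[ 0.96  -0.28  -0.001]
 [-0.265 -0.911  0.317]
 [-0.089 -0.304 -0.948]]
scoop 0.88 [0.63  0.143 0.06 ] [0.614 0.119 0.18 ]
spray 0.65 [ 0.446 -0.269  0.06 ] [ 0.48 -0.18  0.18]
```

Call:
{"fn": "arm_command", "kwargs": {"targets": [[0,-0.07,0.3,-0.07,0],[0,0,0.6,0,0],[0,0,0.7,0,0],[0,0,0.6,0,0],[0,0,0.4,0,0],[0,0,0.2,0,0],[0,0,0,0,0],[0,0,0,0,0]]}}

```text
clock: 4.2
position: [0.5441, -0.0251, 0.2482]
tool_rot: [180.0, -0.0, 73.9]
force: [0.6, -0.9, 0.7]
finger_gap: 1.0
grip_force: 0.0
```

```bash
python3 - <<'E'
from h import *
s=robot.state(); print({k:np.round(s[k],4) for k in("clock","position","tool_rot","force","ft_torque")})
p=get_image("wrist"); m,c,e,sz=bar(p)
for a,g in((L:=[],min),(Rr:=[],max)):
    for r in range(40,300,5):
        x=np.nonzero(m[r])[0]
        if len(x)>10: a.append(at_z(p,(g(x)+(g is max),r),.232))
    a=np.array(a); k=np.polyfit(a[:,1],a[:,0],1); a2=np.abs(a[:,0]-np.polyval(k,a[:,1])); k=np.polyfit(a[a2<.003,1],a[a2<.003,0],1)
    print("ang",90-np.degrees(np.arctan(k[0])),"x at y=-.024",np.polyval(k,-.024),len(a))
E
```

```text
{'clock': np.float64(4.2), 'position': array([ 0.5441, -0.0251,  0.2482]), 'tool_rot': array([ 1.799609e+02, -1.120000e-02,  7.389990e+01]), 'force': array([ 0.5859, -0.9056,  0.6954]), 'ft_torque': array([-0.0232, -0.019 ,  0.0071])}
ang 73.89120353736385 x at y=-.024 0.5330275207999584 52
ang 73.93805376303382 x at y=-.024 0.5534747298706334 52
```

Call:
{"fn": "arm_command", "kwargs": {"targets": [[0,-0.025,0.3,0,0],[0,0,0.4,0,0],[0,0,0.3,0,0],[0,0,0.2,0,0],[0,0,0,0,0.3],[0,0,0,0,0.6],[0,0,0,0,0.7],[0,0,0,0,0.8]], "squeeze": 40}}

```text
clock: 4.92
position: [0.5439, -0.0241, 0.2003]
tool_rot: [179.9, -0.0, 74.0]
force: [0.0, -0.4, 0.6]
finger_gap: 0.456
grip_force: 0.0
```

Call:
{"fn": "arm_command", "kwargs": {"targets": [[0,0,0,0,1],[0,0,0,0,1],[0,0,0,0,1],[0,0,0,0,1]], "squeeze": 60}}

```text
clock: 5.25
position: [0.5438, -0.0241, 0.2]
tool_rot: [179.9, -0.0, 74.0]
force: [-0.3, 0.1, 6.6]
finger_gap: 0.222
grip_force: 59.3
```

```bash
python3 - <<'E'
from h import *
s=robot.state(); print({k:np.round(s[k],4) for k in("clock","position","tool_rot","force","ft_torque","finger_gap","grip_force")})
E
```

```text
{'clock': np.float64(5.25), 'position': array([ 0.5438, -0.0241,  0.2   ]), 'tool_rot': array([ 1.799178e+02, -2.220000e-02,  7.397080e+01]), 'force': array([-0.2634,  0.1158,  6.6152]), 'ft_torque': array([-0.0377, -0.1749, -0.0076]), 'finger_gap': np.float64(0.2224), 'grip_force': np.float64(59.2867)}
```

Call:
{"fn": "arm_command", "kwargs": {"targets": [[0,0,-0.05,0,1],[0,0,-0.1,0,1],[0,0,-0.1,0,1],[0,0,-0.15,0,1],[0,0,-0.15,0,1],[0,0,-0.15,0,1],[0,0,-0.1,0,1],[0,0,-0.05,0,1]]}}

```text
clock: 5.92
position: [0.5433, -0.0241, 0.2335]
tool_rot: [-180.0, -0.0, 74.0]
force: [3.9, -2.0, -9.5]
finger_gap: 0.225
grip_force: 59.5
```

Call:
{"fn": "arm_command", "kwargs": {"targets": [[0,0.01,-0.05,0,1],[0,0,-0.1,0,1],[0,0,-0.1,0,1],[0,0,-0.1,0,1],[0,0,-0.1,0,1],[0,0,-0.05,0,1],[0,0,0,0,1]]}}

```text
clock: 6.5
position: [0.5437, -0.0242, 0.254]
tool_rot: [180.0, -0.0, 74.0]
force: [0.7, -0.6, -6.9]
finger_gap: 0.226
grip_force: 59.8
```

Call:
{"fn": "arm_command", "kwargs": {"targets": [[0,0,-0.05,0,1],[0,0,-0.1,0,1],[0,0,-0.15,0,1],[0,0,-0.15,0,1],[0,0,-0.15,0,1],[0,0,-0.1,0,1],[0,0,-0.05,0,1],[0,0,0,0,1]]}}

```text
clock: 7.17
position: [0.5438, -0.0242, 0.284]
tool_rot: [180.0, -0.0, 74.0]
force: [1.1, 0.1, -7.1]
finger_gap: 0.224
grip_force: 59.9
```

Call:
{"fn": "arm_command", "kwargs": {"targets": [[0,0,-0.05,0,1],[0,0,-0.1,0,1],[0,0,-0.15,0,1],[0,0,-0.15,0,1],[0,0,-0.1,0,1],[0,0,-0.05,0,1],[0,0,0,0,1],[0,0,0,0,1]]}}

```text
clock: 7.83
position: [0.5437, -0.0242, 0.3074]
tool_rot: [180.0, -0.0, 74.0]
force: [0.5, -0.4, -7.8]
finger_gap: 0.22
grip_force: 64.1
```

```bash
python3 - <<'E'
from h import *
s=robot.state(); print({k:np.round(s[k],4) for k in("clock","position","tool_rot","force","ft_torque","finger_gap","grip_force")})
im=[];
for n,y in(("scene",110),("side",105)):
    p=get_image(n); 
    r=nets.mark_of("hooks",p); print(n,[(x["at"],x["confidence"]) for x in r[:2]])
    im.append(cv2.resize(p["img"][y:y+130,185:325],None,fx=2.8,fy=4,interpolation=cv2.INTER_CUBIC))
    x=s["position"]; print(proj(p,[x[0],x[1],x[2]+.022-.156]))
cv2.imwrite("pics/d.png",np.hstack(im)[:,:,::-1])
E
```

```text
{'clock': np.float64(7.8333), 'position': array([ 0.5437, -0.0242,  0.3074]), 'tool_rot': array([ 1.799919e+02, -6.900000e-03,  7.397200e+01]), 'force': array([ 0.4948, -0.4344, -7.7554]), 'ft_torque': array([-0.006 , -0.2042, -0.0054]), 'finger_gap': np.float64(0.2201), 'grip_force': np.float64(64.1117)}
scene [([239.7, 170.0], 0.91)]
[239.60692239 172.10166161]
side [([252.4, 167.4], 0.57), ([247.9, 181.9], 0.45)]
[249.56012313 165.83968961]
```

View pics/d.png

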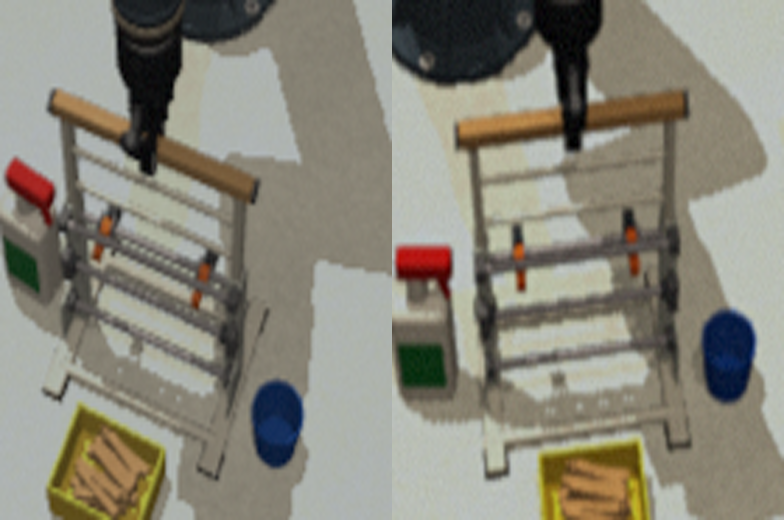

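Call:
{"fn": "arm_command", "kwargs": {"targets": [[0,0,0.05,0,1],[0,0,0.1,0,1],[0,0,0.1,0,1],[0,0,0.1,0,1],[0,0,0.1,0,1],[0,0,0.1,0,1],[0,0,0.08,0,1],[0,0,0.04,0,1]]}}

```text
clock: 8.7
position: [0.5436, -0.0242, 0.2799]
tool_rot: [-180.0, 0.0, 74.0]
force: [0.7, 0.4, -7.3]
finger_gap: 0.222
grip_force: 64.2
```

Call:
{"fn": "arm_command", "kwargs": {"targets": [[0,0,0.02,0,1],[0,0,0.02,0,1],[0,0,0.02,0,1],[0,0,0.02,0,1]]}}

```text
clock: 9.03
position: [0.5437, -0.0242, 0.2774]
tool_rot: [180.0, -0.0, 74.0]
force: [-0.5, 0.3, -8.3]
finger_gap: 0.225
grip_force: 64.1
```

Call:
{"fn": "arm_command", "kwargs": {"targets": [[0,0,0.02,0,1],[0,0,0.02,0,1],[0,0,0.02,0,1],[0,0,0.02,0,1]]}}

```text
clock: 9.37
position: [0.5437, -0.0242, 0.274]
tool_rot: [-180.0, -0.0, 74.0]
force: [-0.1, 0.5, -7.7]
finger_gap: 0.225
grip_force: 64.1
```

Call:
{"fn": "arm_command", "kwargs": {"targets": [[0,0,0.02,0,1],[0,0,0.02,0,1],[0,0,0.02,0,1]]}}

```text
clock: 9.62
position: [0.5437, -0.0242, 0.2716]
tool_rot: [-180.0, -0.0, 74.0]
force: [0.4, 0.1, -6.3]
finger_gap: 0.227
grip_force: 64.1
```

Call:
{"fn": "arm_command", "kwargs": {"targets": [[0,0,0.02,0,1],[0,0,0.02,0,1],[0,0,0.02,0,1]]}}

```text
clock: 9.87
position: [0.5439, -0.0242, 0.2711]
tool_rot: [179.9, -0.0, 74.0]
force: [-5.3, -0.0, 15.0]
finger_gap: 0.225
grip_force: 67.3
```

Call:
{"fn": "arm_command", "kwargs": {"targets": [[0,-0.005,-0.012,0,1],[0,0,0,0,1],[0,0,0,0,1]]}}

```text
clock: 10.12
position: [0.5437, -0.0242, 0.2713]
tool_rot: [179.9, -0.0, 74.0]
force: [-3.2, 0.4, 7.0]
finger_gap: 0.23
grip_force: 66.3
```

Call:
{"fn": "arm_command", "kwargs": {"targets": [[0,-0.005,0.006,0,1],[0,0,0,0,1],[0,0,0,0,1],[0,0,0,0,1],[0,0,0,0,1]]}}

```text
clock: 10.53
position: [0.5437, -0.0242, 0.2712]
tool_rot: [179.8, -0.0, 74.0]
force: [-4.3, -0.8, 8.4]
finger_gap: 0.219
grip_force: 66.6
```

Call:
{"fn": "arm_command", "kwargs": {"targets": [[0,0,0.004,0,1],[0,0,0,0,1],[0,0,0,0,1],[0,0,0,0,1],[0,0,0,0,1]]}}

```text
clock: 10.95
position: [0.5436, -0.0241, 0.2712]
tool_rot: [179.8, -0.0, 74.0]
force: [-3.5, -0.2, 10.7]
finger_gap: 0.225
grip_force: 66.7
```

```bash
python3 - <<'E'
from h import *
s=robot.state(); print({k:np.round(s[k],4) for k in("clock","position","force","ft_torque")})
im=[];
for n,y in(("scene",110),("side",105)):
    p=get_image(n); 
    im.append(cv2.resize(p["img"][y:y+130,185:325],None,fx=2.8,fy=4,interpolation=cv2.INTER_CUBIC))
cv2.imwrite("pics/e.png",np.hstack(im)[:,:,::-1])
E
```

```text
{'clock': np.float64(10.95), 'position': array([ 0.5436, -0.0241,  0.2712]), 'force': array([-3.5059, -0.1556, 10.6621]), 'ft_torque': array([-0.0339,  0.629 ,  0.0349])}
```

View pics/e.png

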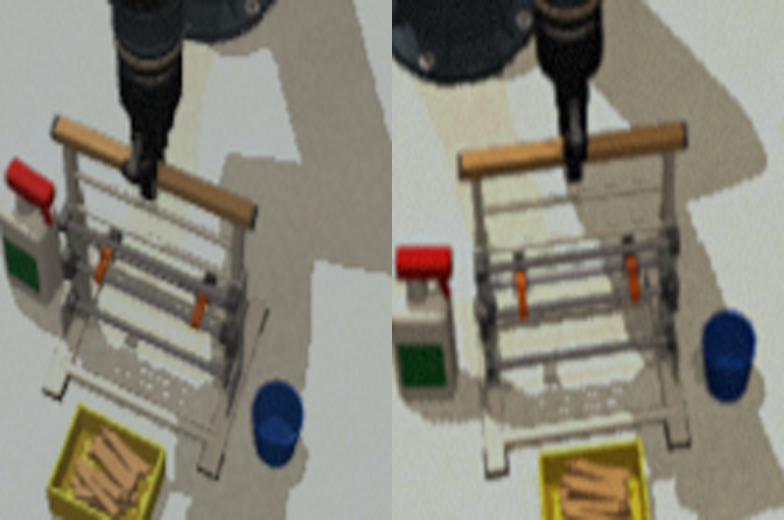

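The picture shows both orange hooks over the middle rung (side crop about (522,300) and (633,280)), with the bar level. The section bears on the rung with 10.7 N of press. Next I unload it and open the fingers.

Call:
{"fn": "arm_command", "kwargs": {"targets": [[0,0,-0.01,0,1],[0,0,-0.006,0,1],[0,0,0,0,1],[0,0,0,0,1]], "squeeze": 20}}

```text
clock: 11.38
position: [0.5436, -0.0242, 0.2713]
tool_rot: [179.9, -0.0, 74.0]
force: [-2.6, 0.3, 7.8]
finger_gap: 0.225
grip_force: 66.1
```

Call:
{"fn": "arm_command", "kwargs": {"targets": [[0,0,0,0,0.7],[0,0,0,0,0.6],[0,0,0,0,0.5],[0,0,0,0,0.4],[0,0,0,0,0.3],[0,0,0,0,0.2],[0,0,0,0,0.2],[0,0,0,0,0.2]]}}

```text
clock: 12.05
position: [0.5433, -0.0241, 0.27]
tool_rot: [-180.0, -0.0, 74.0]
force: [-0.3, -0.1, -0.2]
finger_gap: 0.805
grip_force: 0.0
```

Let go, no contact force. Withdrawing straight up.

Call:
{"fn": "arm_command", "kwargs": {"targets": [[0,0,-0.1,0,0.1],[0,0,-0.3,0,0],[0,0,-0.4,0,0],[0,0,-0.5,0,0],[0,0,-0.5,0,0],[0,0,-0.3,0,0],[0,0,0,0,0],[0,0,0,0,0]]}}

```text
clock: 12.72
position: [0.5436, -0.0241, 0.3543]
tool_rot: [179.9, -0.0, 74.0]
force: [0.3, 0.4, -0.4]
finger_gap: 0.999
grip_force: 0.0
```

```bash
python3 - <<'E'
from h import *
s=robot.state(); print({k:np.round(s[k],4) for k in("clock","position","force","joint_velocities")})
im=[];
for n,y in(("scene",110),("side",105)):
    p=get_image(n); m,c,e,sz=bar(p,(195,y,300,170)); print(n,c,e); o=locals().setdefault("o",[]); o.append((p,c))
    im.append(cv2.resize(p["img"][y:y+130,185:325],None,fx=2.8,fy=4,interpolation=cv2.INTER_CUBIC))
print(tri(o))
cv2.imwrite("pics/f.png",np.hstack(im)[:,:,::-1])
E
```

```text
{'clock': np.float64(12.7167), 'position': array([ 0.5436, -0.0241,  0.3543]), 'force': array([ 0.339 ,  0.4157, -0.4   ]), 'joint_velocities': array([-0.1005,  0.5821, -2.3512, -0.8418,  0.0105, -0.013 ])}
scene [239.34915161 151.96836853] [array([204.12114, 140.62375], dtype=float32), array([274.57715, 163.31299], dtype=float32)]
side [248.9694519  142.19874573] [array([208.92505, 146.26122], dtype=float32), array([289.01385, 138.13628], dtype=float32)]
[ 0.54106281 -0.02268483  0.28919168]
```

View pics/f.png

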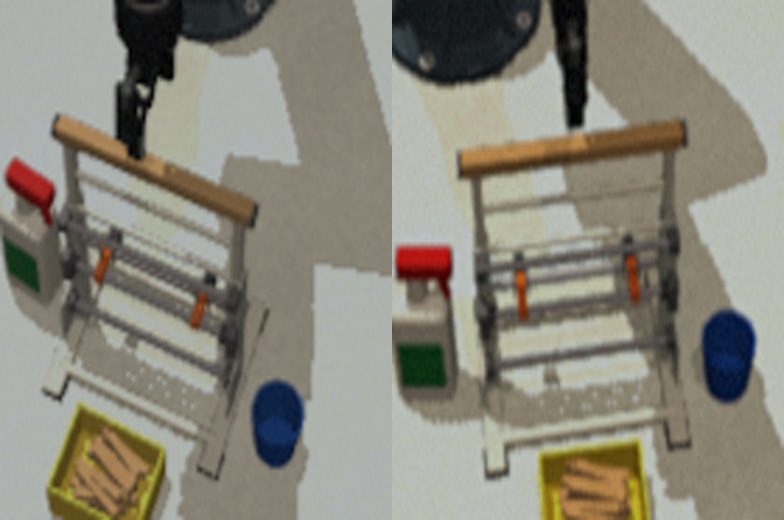

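The section hangs level on the middle rung with its bar at about 0.29 m. The gripper is clear of it, and the spray, cup and tub look undisturbed.

```bash
python3 -c "
from rig import robot
print(robot.hand_in())"
```

```text
the job is handed in; nothing more can be done
None
```

The section hangs let go and level on the middle rung, its bar at about 0.29 m, after a 10.7 N press that held; the job is handed in, but no verdict came back.

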